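# Clip a flat gauge into the checking fixture

### The job

Clamp the long flat gauge with the tapered nose in the checking fixture: lift the fixture's sprung clip by its knob until it stays up, slide the gauge nose first under the guide lips and push it fully home against its end stop (set anew for each job, so feel for it) with a gentle, steady push, then lower the clip onto the gauge without letting it snap down, and let go. Leave the other things on the bench where they are.

Things in the scene. Friction and masses are not known exactly. Their poses are not given: they have to be found in the camera images.
- fixture: Checking fixture fixed to the bench: dark steel bed 210 x 90 x 12 mm. x is the insertion direction (along the bed, away from the robot), y across, z up. Origin on the bench, on the bed's centre line; the bed runs from x = -125 to +85 mm, its top is at z = 12 mm. The open bed before the guides' mouth (x below -25 mm) is free for setting the gauge down and for the fingers.
- channel (a point): Start of the channel: centre line, on the bed's top, 5 mm before the fixture's origin; fixture axes. Side guides leave 44 mm from x = 0 to 40 mm here, with a flared mouth (about 57 mm) 20 mm before. From x = 6 to 40 mm lips reach inwards to y = +-15 mm, 10 to 14 mm above the bed, so the gauge (8 mm thick) must be slid in along the bed from the mouth, not laid in from above.
- stop_zone (a point): Not the stop itself but the middle of its range, on the bed, 29 mm past the fixture's origin; fixture axes. The end stop is a rigid steel block 40 mm wide, 10 mm high across the channel, clamped anywhere within 10 mm either way; where is not reported: find it by feel. Home = nose bearing on its face, held there with 4 to 10 N for half a second (over 16 N damages it); approach at 10 mm/s or less.
- clip (a joint): Angle of the sprung clip, rad, about the fixture's y. 0 = shut on its own stop with nothing beneath (foot 3 mm above the bed), 1.45 = fully up. Over-centre spring: below about 0.7 it springs shut, above it springs up and stays up. It takes about 6 N at the knob to start it from shut or from fully up, none at 0.7. On the gauge it lies at about 0.09 rad. Hold it all the way down.
- clip_foot (a point): Underside of the clip's foot. The clip is a steel strap 14 mm wide, 3 mm thick, reaching 74 mm from the pivot towards the robot when shut. Under it, 58 mm from the pivot, the foot (a bar 8 mm round, 14 mm wide) presses on the gauge; a black crossbar knob stands on top near its tip. Do not ram it down (over 40 N marks the gauge).
- knob (a point): Centre of the clip's black knob: a crossbar 16 mm in diameter, 22 mm long along the fixture's y, with flat ends, on a thin stem, 26 mm above the strap. In fixture axes at pivot + (-68, 0, +26) mm when shut; it moves on a circle about the pivot, up and then away from the robot, to pivot + (+18, 0, +71) mm when fully up. Pinch its ends from above at any clip angle; it turns in the fingers.
- clip_pivot (a point): Point on the clip's hinge axis, on the fixture's centre line, 60 mm past the fixture's origin and 36 mm above the bench; fixture axes.
- gauge: The flat gauge: steel bar 100 mm long, 40 mm wide, 8 mm thick, about 0.2 kg, lying flat, with two dark drilled holes on its centre line, the larger near the middle. Origin at its centre, half-way up. x runs along it towards the tapered nose (the last 12 mm, narrowing to about 26 mm), z up. To leave room for the guides when home, grip its sides 25 to 38 mm behind the centre, near its blunt end.
- gauge_nose (a point): Middle of the gauge's nose face, half-way up, 50 mm ahead of the gauge's centre; gauge axes. While pushing, let the gauge only rest on the bed: pressed down, its friction takes up the push before it reaches the stop. After a stop on force, check that the push is kept up.
- square_plate: Bystander, leave alone: square steel plate 60 x 60 x 8 mm with a dark disc in its middle.
- ring_gauge: Bystander, leave alone: steel ring, 56 mm outside, 32 mm inside, 16 mm high, lying flat.
- chuck: Bystander, leave alone: dark drill chuck, 40 mm across, 55 mm tall, standing.
- plug_gauge: Bystander, leave alone: steel plug gauge standing upright, 30 mm foot, 18 mm stem, 85 mm tall.
- screwdriver: Bystander, leave alone: screwdriver lying down; origin on the tool's underside.
Not all that is in view belongs to the job. What is shaped like the gauge but red or turquoise is not meant.

How it is judged:
On the way, in this order (a step that is already met when the one before it is completed fails the run):
1. the clip is lifted and stays up (value of joint clip above 1.2 rad), for 0.2 s.
2. the gauge is under the lips, its nose pressed against the end stop with at least 3 N, the clip still up (x of gauge_nose in the frame of stop between -0.002 and 0.002 m and contact force between gauge and stop above 3 N and value of joint clip above 1 rad), for 0.1 s.
3. the clip is down on the gauge (value of joint clip below 0.16 rad and contact force between clip and gauge above 2 N), for 0.2 s.
At the end, for the whole second after the job is handed in: The gauge lies flat on the bed in the channel, nose within 2 mm of the end stop, parallel to the channel within 0.06 rad and at rest, and the clip bears on it with more than 2 N (clip below 0.16 rad) (all of step 3 and x of gauge_nose in the frame of stop between -0.002 and 0.002 m and angle between the x axis of gauge and the x axis of fixture, either way round below 0.06 rad and angle between gauge's own z axis and vertical below 0.05 rad and z of gauge in the frame of stop below 0.0065 m and linear speed of gauge below 0.01 m/s); the robot touches nothing.
It fails at once if the gauge is pushed against the end stop with more than 16 N (contact force between gauge and stop above 16 N).
It fails at once if the clip presses or strikes the gauge with more than 40 N (contact force between clip and gauge above 40 N).
It fails at once if the clip is let snap down (closing faster than 3 rad/s while more than 0.3 rad open) (velocity of joint clip below -3 rad/s and value of joint clip above 0.3 rad).
It fails at once if a bystander is moved more than 20 mm (distance of any of square_plate, ring_gauge, chuck, plug_gauge, screwdriver from where it was at the start of the episode above 0.02 m).
It also fails if it takes over 72 s, if anything falls off the work surface, if the arm or the gripper's body presses on something with over 40 N, if the wrist force passes 120 N, or if a joint passes its speed limit or range.

### The arm

A 6-joint arm with a two-finger parallel gripper is mounted at the origin on the work surface. World frame = base frame: x ahead of the robot, y to its left, z up, the work surface at z = 0. Lengths are in m, angles in rad, forces in N, time in s.
With the tool pointing down it reaches from about 0.325 to 0.9 m from the base axis. Payload 6.1 kg.
Tool frame: the origin (TCP) lies midway between the tips of the shut fingers; the grasp point (between the pads) lies 19 mm behind it; z points along the fingers, y is the line along which they close (so a half turn about z gives the same grasp; the last joint's range is limited). The gripper opens to 85 mm and grips with 20 to 120 N. Pads are 22 mm wide; open, the fingers measure 114 mm over their backs; the gripper's body (76 mm by 85 mm) begins 54 mm behind the grasp point. The pads swing forward as they close: fully open they stand 13 mm farther back than shut.
Start: joints at [1.085, 0.22, 1.526, -0, 1.395, -0.126], TCP at [0.22, 0.585, 0.231] pointing down, gripper open.
Joint ranges: [-2.98, 2.98], [-0.91, 2.08], [0.09, 2.57], [-1.24, 4.39], [0.2, 2.65], [-2.68, 2.68]. Speed limits (rad/s): [2.57, 2.57, 3.01, 3.14, 3.14, 3.14].

### API

Orientations are given as [roll, pitch, yaw] about the fixed x, y, z axes, in that order (R = Rz(yaw) Ry(pitch) Rx(roll)).
In Python, from plant import movep, move_l, set_joints, gripper_to, hold, inverse_kinematics, observe, get_image, get_calibration, Unreachable, job_done gives the robot as it stands. Calls block until the motion is done:
- movep(position, orientation): joint-space move of the TCP to a pose.
- move_l(position, feed=0.15, rotation=None, max_force=None): straight line of the TCP; rotation=None keeps the orientation; feed is the mean speed in m/s. With max_force (N) it stops when the force on the tool has changed by that much, and returns True; else False.
- set_joints(angles): joint-space move.
- gripper_to(opening, f_grip=None): finger opening in m; f_grip is the grip in N (None keeps the last); returns when the fingers have stopped.
- hold(seconds).
- inverse_kinematics(position, orientation): joint angles nearest the present ones, or None.
- observe(): the state.
- get_image(name): name is "scene" or "top" or "wrist"; returns (picture, depth): 480x640x3 uint8, red, green, blue; 480x640 float32, m along the optical axis (not along the pixel's ray), 0 where there is no reading.
- get_calibration(name): a dict with "intrinsics" (3x3 intrinsics, pixels), "dist_coeffs" ([k1, k2, p1, p2, k3] as OpenCV has them; the pictures are not rectified), "world_from_camera" (4x4, takes a point from camera to world coordinates). Camera axes: x right, y down, z forward; pixel columns grow to the right and rows downward; lengths in m; the calibration is good to about 2 mm. A picture is of the moment at which its call begins: read the wrist's pose just before it. get_calibration takes no time and is no camera call; for the wrist camera it gives the pose at the moment of the call.
A pose or a line that the arm cannot do raises Unreachable and nothing moves.
- job_done(): hands the job in; it is judged then, once.
The state is a dict: "time_s": time; "q": joint angles; "joint_velocities": joint speeds; "joint_torque": joint torques, N m; "eef_pos": TCP position; "tcp_rot": TCP orientation; "ft_force": force on the tool from outside, world axes, zero at the start; "torque": the same for the moment, N m; "opening": finger opening in m; "grasp_force": force on a finger pad.
Only numpy, scipy, OpenCV 4.12 (cv2) and the standard library are available. Lean on these libraries where they do the work, as an engineer would, in place of code of your own. Each camera call takes 0.05 s, during which the arm holds its last target. There are 200 camera calls.

## Working session

There is one attempt and no reset: what is moved stays moved. The work goes in short steps, each a Python script; the robot and the scene stay as the last script left them, time stands still between calls to the robot, and variables do not carry over. Pictures are saved under pics/ and viewed, at most 10 in all, crops included, and the job is handed in when it is done.

```bash
mkdir -p pics; ls
python3 - <<'E'
from plant import *
import cv2,numpy as np
for n in("top","scene"):
    im,d=get_image(n); cv2.imwrite(f"pics/{n}0.png",im[:,:,::-1]); np.savez(f"pics/{n}0.npz",im=im,d=d)
    c=get_calibration(n); print(n,c)
print(observe())
E
```

```text
pics
top {'intrinsics': array([[441.71682517,   0.        , 321.21133781],
       [  0.        , 441.71682517, 242.24899309],
       [  0.        ,   0.        ,   1.        ]]), 'dist_coeffs': array([-0.02781774,  0.        ,  0.        ,  0.        ,  0.        ]), 'world_from_camera': array([[ 0.00226078, -0.99356631,  0.11322931,  0.34679498],
       [-0.99998699, -0.00276397, -0.00428717, -0.01933358],
       [ 0.00457255, -0.11321814, -0.99355963,  1.14464974],
       [ 0.        ,  0.        ,  0.        ,  1.        ]])}
scene {'intrinsics': array([[522.66152598,   0.        , 312.98812271],
       [  0.        , 522.66152598, 237.37892363],
       [  0.        ,   0.        ,   1.        ]]), 'dist_coeffs': array([0.03599003, 0.        , 0.        , 0.        , 0.        ]), 'world_from_camera': array([[ 0.44992814,  0.63835219, -0.62455676,  1.18381782],
       [ 0.89283979, -0.33721863,  0.2985309 , -0.34655165],
       [-0.02004432, -0.69194658, -0.72167039,  0.87547586],
       [ 0.        ,  0.        ,  0.        ,  1.        ]])}
{'time_s': 0.1, 'q': array([ 1.08487068e+00,  2.21183527e-01,  1.52749049e+00, -2.31787473e-05,
        1.39468601e+00, -1.26077304e-01]), 'joint_velocities': array([-0.0008202 , -0.00214137, -0.00234924, -0.00013411, -0.00033586,
        0.00078538]), 'joint_torque': array([ 8.60534965e-04, -4.98249364e+01, -3.90543187e+01, -1.48252143e-04,
        5.83149347e-03, -3.27264172e-05]), 'eef_pos': array([0.2198261 , 0.5844888 , 0.23028945]), 'tcp_rot': array([-3.13983643e+00, -1.99604692e-04,  2.78174822e+00]), 'ft_force': array([-0.51230464,  0.21967359, -0.05697868]), 'torque': array([-0.03444315, -0.05613937, -0.00701257]), 'grasp_force': 0.0, 'opening': 0.08499851865806558}
```

View pics/top0.png

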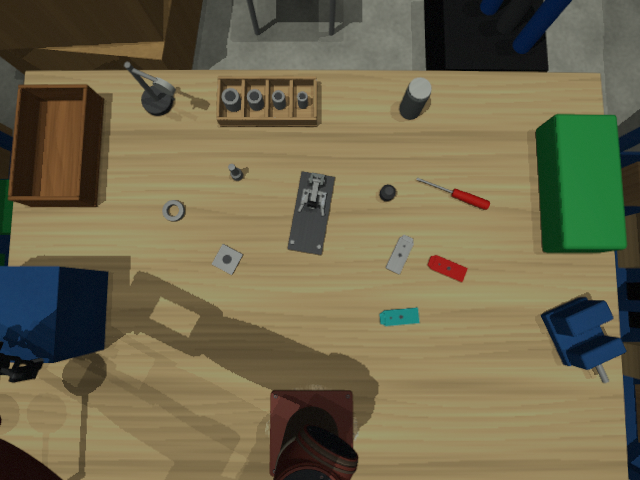

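View pics/scene0.png

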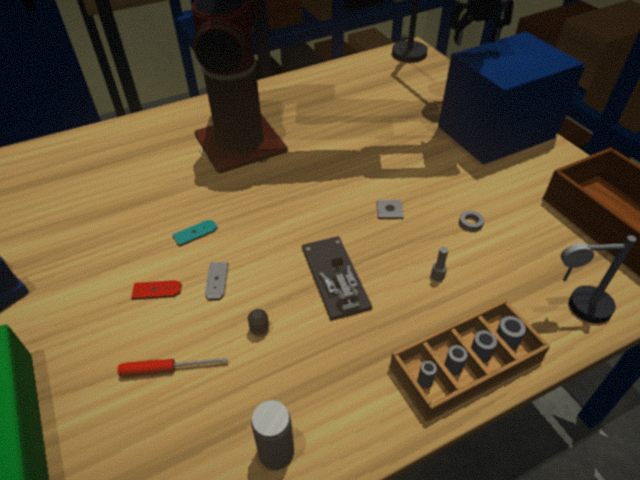

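The top view shows the fixture bed with corners near (303,171), (335,176), (322,254), (289,249) and its clip near (315,185). The grey gauge is at about (400,254). The plug gauge is at (236,172), the ring at (174,211), the plate at (228,259), the chuck at (388,192) and the screwdriver at (455,195).

```bash
cat > h.py <<'E'
from plant import *
import cv2,numpy as np
def rays(cal,px):
    px=np.asarray(px,float).reshape(-1,1,2)
    n=cv2.undistortPoints(px,cal["intrinsics"],cal["dist_coeffs"]).reshape(-1,2)
    T=cal["world_from_camera"]
    return T[:3,3],np.c_[n,np.ones(len(n))]@T[:3,:3].T
def plane(cal,px,z):
    o,d=rays(cal,px); return o+d*((z-o[2])/d[:,2])[:,None]
def grab(name,f=None):
    c=get_calibration(name); im,d=get_image(name)
    if f: cv2.imwrite(f"pics/{f}.png",im[:,:,::-1]); np.savez(f"pics/{f}.npz",im=im,d=d,T=c["world_from_camera"],K=c["intrinsics"],D=c["dist_coeffs"])
    return c,im,d
def load(f):
    z=np.load(f"pics/{f}.npz"); return dict(intrinsics=z["K"],dist_coeffs=z["D"],world_from_camera=z["T"]),z["im"],z["d"]
E
python3 - <<'E'
from h import *
c=get_calibration("top")
print(plane(c,[[303,171],[335,176],[322,254],[289,249]],.012))
print(plane(c,[[400,254],[407,237],[393,271]],.008))
print(plane(c,[[388,192],[236,175],[228,259]],.01))
o=observe();w=get_calibration("wrist");print(w)
R=cv2.Rodrigues(np.zeros(3))[0]
from scipy.spatial.transform import Rotation as Ro
Rt=Ro.from_euler('xyz',o["tcp_rot"]).as_matrix()
print("cam in tcp",Rt.T@(w["world_from_camera"][:3,3]-o["eef_pos"]),"\n",Rt.T@w["world_from_camera"][:3,:3])
E
```

```text
[[ 0.66438987  0.02411458  0.012     ]
 [ 0.65119332 -0.06005924  0.012     ]
 [ 0.44544908 -0.02631903  0.012     ]
 [ 0.45814244  0.05871221  0.012     ]]
[[ 0.44630691 -0.22810039  0.008     ]
 [ 0.4906793  -0.24713205  0.008     ]
 [ 0.40233391 -0.20926089  0.008     ]]
[[ 0.60928883 -0.19917311  0.01      ]
 [ 0.65370206  0.20054996  0.01      ]
 [ 0.43202194  0.21569778  0.01      ]]
{'intrinsics': array([[363.82252552,   0.        , 320.9789745 ],
       [  0.        , 363.82252552, 235.51197332],
       [  0.        ,   0.        ,   1.        ]]), 'dist_coeffs': array([-0.05677837,  0.        ,  0.        ,  0.        ,  0.        ]), 'world_from_camera': array([[ 0.35121448,  0.88770664,  0.29770002,  0.1430789 ],
       [ 0.93629066, -0.33201554, -0.11456647,  0.61346992],
       [-0.00286038,  0.31897115, -0.94776011,  0.37309205],
       [ 0.        ,  0.        ,  0.        ,  1.        ]])}
cam in tcp [ 0.08206525 -0.00015072 -0.14278618] 
 [[ 9.74418701e-04 -9.47698958e-01 -3.19164121e-01]
 [ 9.99998915e-01  1.27592736e-03 -7.35600806e-04]
 [ 1.10435835e-03 -3.19163058e-01  9.47699173e-01]]
```

Run:
```python
from h import *
movep([0.46,-0.10,0.20],[np.pi,0,np.pi-0.165]); 
grab("wrist","w1"); print(observe()["time_s"],observe()["q"])
```

```text
2.725 [-3.80615894e-01 -1.31287754e-01  1.95002038e+00  1.23579721e-04
  1.32279530e+00 -1.78743572e+00]
```

View pics/w1.png

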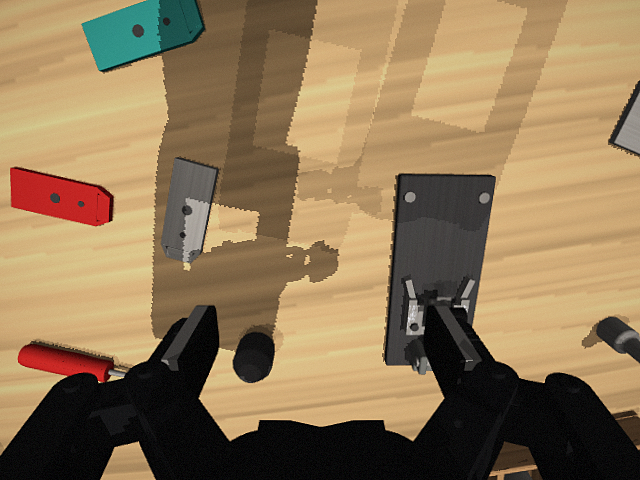

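The wrist view shows the gauge with its blunt end at the top, (176,157) to (218,166), and its nose at the bottom near (185,260), so the nose points away from the robot. The bed's near corners are at (399,175) and (494,178), and its left edge runs to (386,364).

Run:
```python
from h import *
c,im,d=load("w1")
hsv=cv2.cvtColor(im,cv2.COLOR_RGB2HSV)
m=((hsv[...,1]<75)*255).astype(np.uint8)
m=cv2.morphologyEx(m,cv2.MORPH_OPEN,np.ones((3,3)))
cs,_=cv2.findContours(m,cv2.RETR_EXTERNAL,cv2.CHAIN_APPROX_NONE)
for name,pt,z,zmax in(("gauge",(180,190),.008,999),("bed",(440,240),.012,999)):
    for k in cs:
        if cv2.pointPolygonTest(k,pt,False)>0:
            W=plane(c,k.reshape(-1,2).astype(float)+0.,z)
            r=cv2.minAreaRect((W[:,:2]*1000).astype(np.float32)); print(name,cv2.contourArea(k),k.reshape(-1,2).min(0),k.reshape(-1,2).max(0),r,cv2.boxPoints(r).tolist())
            if name=="bed":
                p=k.reshape(-1,2)
                for s,sel in(("near",(p[:,1]<190)&(p[:,0]>405)&(p[:,0]<488)),("left",(p[:,0]<410)&(p[:,1]>185)&(p[:,1]<345)),("right",(p[:,0]>470)&(p[:,1]>188)&(p[:,1]<300))):
                    if sel.sum()>5:
                        l=cv2.fitLine((W[sel][:,:2]*1000).astype(np.float32),cv2.DIST_HUBER,0,.01,.01).ravel(); print(s,sel.sum(),l, np.arctan(l[1]/l[0]))
g=plane(c,[[187,210],[183,235],[176,157],[218,166]],.008);print(g)
print(plane(c,[[399,175],[494,178],[386,364]],.012))
print("bolts",plane(c,[[410,197],[484.5,198]],.013))
```

```text
gauge 4065.5 [161 158] [217 262] ((447.3514099121094, -228.11705017089844), (41.388771057128906, 101.29698944091797), 64.26457214355469) [[392.740966796875, -224.76632690429688], [483.99017333984375, -268.7511291503906], [501.96185302734375, -231.4677734375], [410.712646484375, -187.48297119140625]]
bed 15373.0 [386 174] [495 373] ((557.6469116210938, 4.459194183349609), (105.96941375732422, 223.12429809570312), 83.95472717285156) [[441.1251220703125, -36.481781005859375], [663.0086669921875, -59.979949951171875], [674.168701171875, 45.400169372558594], [452.28515625, 68.8983383178711]]
near 82 [1.7466386e-01 9.8462814e-01 4.5131198e+02 2.3475189e+01] 1.395232
left 165 [ 9.8580891e-01 -1.6787142e-01  5.1363531e+02 -3.6095432e+01] -0.16867004
right 111 [ 9.8584747e-01 -1.6764490e-01  5.2463470e+02  5.1473286e+01] -0.16844028
[[ 0.44422397 -0.22715105  0.008     ]
 [ 0.46798806 -0.2380917   0.008     ]
 [ 0.39401977 -0.22355759  0.008     ]
 [ 0.40861029 -0.18724385  0.008     ]]
[[ 0.44316771 -0.02495688  0.012     ]
 [ 0.45970443  0.06212747  0.012     ]
 [ 0.64785063 -0.05829219  0.012     ]]
bolts [[ 0.46496769 -0.01702257  0.013     ]
 [ 0.47703024  0.05234257  0.013     ]]
```

```bash
cat >> h.py <<'E'
YAW=-0.1686; O=np.array([.5736,-.0016,0.]); u=np.array([np.cos(YAW),np.sin(YAW),0]); n=np.array([-np.sin(YAW),np.cos(YAW),0]); k=np.array([0,0,1.])
RT=[np.pi,0,np.pi+YAW]
def fx(x,y,z): return O+u*x+n*y+k*z
def knob(p): return fx(.060-.068*np.cos(p)+.026*np.sin(p),0,.036+.068*np.sin(p)+.026*np.cos(p))
def rel(p):  # world -> fixture
    v=np.asarray(p)-O; return np.round([v@u,v@n,v[2]],4)
def st(t=""):
    o=observe(); f=o["ft_force"]; print(t,"t%.2f"%o["time_s"],"tcp",rel(o["eef_pos"]),"f",np.round([f@u,f@n,f[2]],2),"op %.4f g %.1f"%(o["opening"],o["grasp_force"])); return o
E
python3 - <<'E'
from h import *
movep(knob(0)+[0,0,.07],RT); gripper_to(.055)
st(); grab("wrist","w2")
E
```

```text
t3.82 tcp [-0.0078 -0.0007  0.1327] f [-0.06  2.11 -0.05] op 0.0554 g 0.0
```

View pics/w2.png

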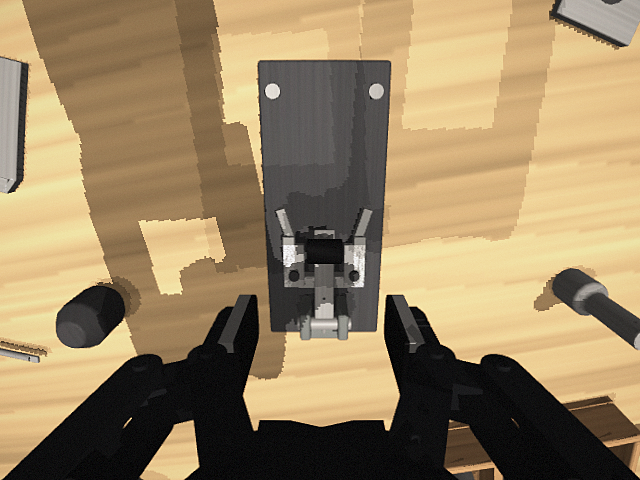

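The knob is at pixel (324,251), between the flared guides. The bed's near corners are at (259,61) and (391,61), and the far ones at (272,331) and (377,331).

Run:
```python
from h import *
c,im,d=load("w2")
print([rel(p) for p in plane(c,[[324,251]],.065)],[rel(p) for p in plane(c,[[259,61],[391,61],[272,331],[377,331]],.012)],[rel(p) for p in plane(c,[[272.5,91],[376.5,91]],.013)])
g=cv2.cvtColor(im,cv2.COLOR_RGB2GRAY)[225:275,290:360]
ys,xs=np.where(g<30); print(xs.mean()+290,ys.mean()+225,xs.min()+290,xs.max()+290,ys.min()+225,ys.max()+225)
```

```text
[array([-0.0088,  0.0009,  0.065 ])] [array([-0.1238, -0.0423,  0.012 ]), array([-0.1238,  0.0456,  0.012 ]), array([ 0.0839, -0.0424,  0.012 ]), array([0.0839, 0.0462, 0.012 ])] [array([-0.1047, -0.0339,  0.013 ]), array([-0.1047,  0.0366,  0.013 ])]
322.93556280587273 249.96329526916801 290 359 225 274
```

```bash
sed -i 's/^RT=/O=O+n*.0013\nRT=/' h.py
python3 - <<'E'
from h import *
DZ=np.array([0,0,-.017])
hit=move_l(knob(0)+DZ,feed=.08,rotation=RT,max_force=8); o=st("down %s"%hit)
if not hit:
    gripper_to(.0,f_grip=40); hold(.2); st("grip")
    for p in np.linspace(0,1.45,9)[1:]:
        move_l(knob(p)+DZ,feed=.06); st("%.2f"%p)
E
```

```text
down False t5.11 tcp [-0.0074  0.      0.0457] f [-0.01  0.16 -0.01] op 0.0551 g 0.0
grip t5.70 tcp [-0.0077  0.0001  0.0455] f [-1.15 -0.13  5.78] op 0.0211 g 40.4
0.18 t6.07 tcp [-0.0033 -0.      0.0556] f [ 0.7   0.48 -9.53] op 0.0212 g 39.7
0.36 t6.43 tcp [0.0055 0.     0.0678] f [-4.13  0.6  -6.33] op 0.0210 g 39.7
0.54 t6.80 tcp [0.0156 0.     0.0771] f [-4.63  1.41 -2.25] op 0.0212 g 39.7
0.72 t7.17 tcp [ 0.0268 -0.      0.0841] f [-3.49  1.25 -1.38] op 0.0209 g 39.8
0.91 t7.53 tcp [ 0.0392 -0.      0.0892] f [-2.33 -0.02  0.74] op 0.0209 g 39.9
1.09 t7.90 tcp [ 0.0523 -0.      0.0919] f [-1.73  0.04  2.24] op 0.0208 g 39.8
1.27 t8.27 tcp [ 0.0656 -0.      0.0924] f [ 0.69 -0.3   3.35] op 0.0210 g 39.6
1.45 t8.63 tcp [ 0.0788 -0.      0.0906] f [ 2.75 -0.98  5.49] op 0.0211 g 40.0
```

Run:
```python
from h import *
gripper_to(.05); hold(.1); st("open")
move_l(knob(1.45)+[0,0,.05],feed=.2)
gy=-.449; G=np.array([.4195,-.2146,0])
movep(G+[0,0,.08],[np.pi,0,np.pi+gy])
move_l(G+[0,0,.012],feed=.1)
hit=move_l(G+[0,0,-.005],feed=.02,max_force=4); o=st("probe %s"%hit); print(o["eef_pos"])
z=o["eef_pos"][2]
move_l(np.r_[G[:2],z+.0028],feed=.03)
gripper_to(0,f_grip=60); hold(.2); o=st("grip"); print(o["eef_pos"])
move_l(np.r_[G[:2],z+.06],feed=.1); st("lift"); grab("wrist","w3")
```

```text
open t9.12 tcp [0.0773 0.     0.0893] f [-0.04  0.38 -0.33] op 0.0502 g 0.0
probe True t12.35 tcp [-0.1164 -0.237  -0.003 ] f [-0.6   0.59  4.52] op 0.0500 g 2.6
[ 0.41927182 -0.21445429 -0.00300253]
grip t13.07 tcp [-1.161e-01 -2.372e-01  1.000e-04] f [-1.78  1.22  6.35] op 0.0382 g 60.6
[ 4.19537259e-01 -2.14677433e-01  1.06010602e-04]
lift t13.80 tcp [-0.1167 -0.2369  0.0565] f [ 0.64  1.08 -1.53] op 0.0383 g 60.3
```

View pics/w3.png

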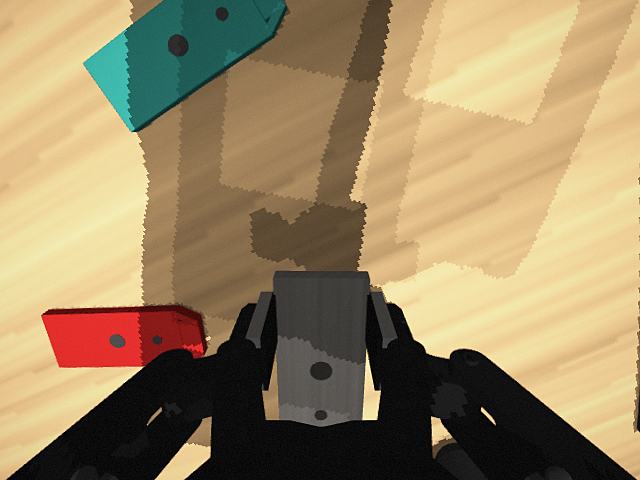

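The gauge is held square between the pads, with its blunt end at (275..368, 272) and its holes at (321,371) and (320,415).

Run:
```python
from h import *
P=lambda z:fx(-.101,0,z)
movep(P(.07),RT)
move_l(P(.017),feed=.1); hold(.3); st("above")
hit=move_l(P(.010),feed=.01,max_force=3); o=st("set %s"%hit)
z=o["eef_pos"][2]
gripper_to(.046); hold(.1); st("rel")
move_l(P(z+.0025),feed=.03)
gripper_to(0,f_grip=40); hold(.2); o=st("regrip %.4f"%z); 
grab("top","t4"); c,im,d=load("t4"); cv2.imwrite("pics/t4c.png",cv2.resize(im[150:280,260:370,::-1],None,fx=5,fy=4.6))
```

```text
above t15.78 tcp [-1.005e-01  1.000e-04  1.760e-02] f [-0.54 -0.12 -1.95] op 0.0379 g 60.3
set True t16.30 tcp [-0.101   0.      0.0121] f [-1.22 -0.21  4.77] op 0.0380 g 61.0
rel t16.65 tcp [-0.1023 -0.      0.0111] f [-0.39 -0.22  0.57] op 0.0459 g 0.0
regrip 0.0121 t17.36 tcp [-0.1007  0.      0.0151] f [-1.3  -0.54  6.03] op 0.0385 g 39.9
```

Run:
```python
from h import *
z=.0146
for i in range(8):
    hold(.1); o=observe(); f=o["ft_force"]
    if f[2]<0.3: break
    z+=.0002; move_l(fx(-.101,0,z),feed=.01)
o=st("z %.4f"%z)
hit=move_l(fx(-.085,0,z),feed=.02,max_force=5); st("a %s"%hit)
if not hit:
    hit=move_l(fx(-.070,0,z),feed=.015,max_force=5); st("b %s"%hit)
grab("wrist","w5"); print(z)
```

```text
z 0.0154 t18.91 tcp [-0.1014 -0.      0.0151] f [-0.02 -0.15 -1.27] op 0.0382 g 40.2
a True t19.15 tcp [-0.1014 -0.      0.0151] f [ 0.77 -0.03  4.01] op 0.0382 g 40.8
0.015400000000000002
```

View pics/w5.png

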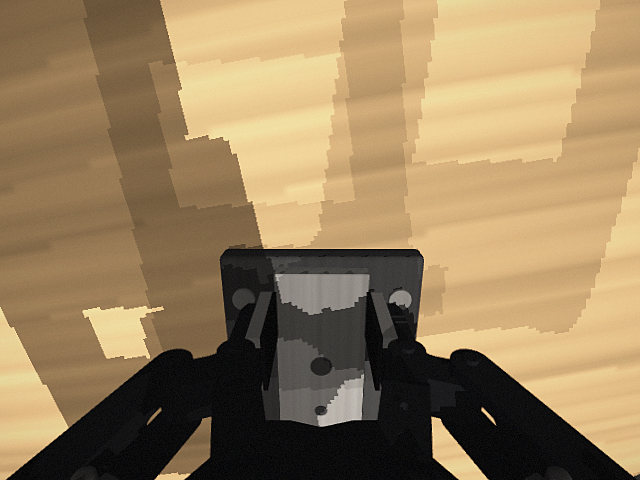

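The gauge lies square on the bed and centred between the bolts at (243,298) and (400,298). The stop was triggered by a change in vertical force, not by contact ahead. I'll check the settled force before moving on.

Run:
```python
from h import *
for i in range(4): hold(.1); st("s")
z=.0156; move_l(fx(-.1005,0,z),feed=.01)
for i in range(4): hold(.1); st("z156")
```

```text
s t19.30 tcp [-0.1014 -0.      0.0151] f [-0.67 -0.7   5.54] op 0.0383 g 40.9
s t19.40 tcp [-0.1014 -0.      0.0151] f [ 0.07 -0.27  5.46] op 0.0383 g 40.9
s t19.50 tcp [-0.1014 -0.      0.0151] f [-0.7  -0.29  4.53] op 0.0382 g 40.8
s t19.60 tcp [-0.1014 -0.      0.0151] f [-0.17  0.5   5.62] op 0.0380 g 40.8
z156 t20.03 tcp [-0.1009 -0.      0.0152] f [-0.27 -0.79 -1.59] op 0.0382 g 40.2
z156 t20.13 tcp [-0.101  -0.      0.0153] f [ 0.13 -0.28 -0.35] op 0.0385 g 40.2
z156 t20.23 tcp [-0.1008 -0.      0.0154] f [-0.96 -0.08 -0.64] op 0.0383 g 40.2
z156 t20.33 tcp [-0.1007  0.      0.0155] f [-1.12 -0.21 -0.87] op 0.0384 g 40.2
```

Run:
```python
from h import *
z=.0157
for x in(-.092,-.083,-.074,-.067):
    hit=move_l(fx(x,0,z),feed=.015,max_force=6); st("%s"%hit)
    if hit: break
    hold(.1)
```

```text
False t21.05 tcp [-0.0919 -0.      0.0157] f [ 0.73  0.54 -1.21] op 0.0385 g 40.2
False t21.90 tcp [-0.0829 -0.      0.0157] f [ 0.53 -0.13 -2.08] op 0.0385 g 40.2
False t22.75 tcp [-0.0738 -0.      0.0157] f [ 0.19 -0.8  -0.28] op 0.0378 g 40.2
False t23.47 tcp [-0.0668 -0.      0.0157] f [ 1.15 -0.37 -1.24] op 0.0381 g 40.2
```

Run:
```python
from h import *
z=.0157
def F(m=5):
    a=[]
    for i in range(m): hold(.03); a.append(observe()["ft_force"])
    f=np.mean(a,0); return f@u,f@n,f[2]
b=F(); print("base",b)
hit=move_l(fx(-.038,0,z),feed=.007,max_force=4.5); o=st("%s"%hit)
if hit:
    x=rel(o["eef_pos"])[0]; f=F(); print(x,f)
    for i in range(20):
        fxx=f[0]-b[0]
        if fxx<-6: break
        x+=.00015; move_l(fx(x,0,z),feed=.005); f=F(); print("%.5f"%x,np.round(f,2),rel(observe()["eef_pos"]))
    hold(.3); print(F()); st("end")
```

```text
base (np.float64(0.2844766850798575), np.float64(-0.2560821270483231), np.float64(-1.7166616070289877))
True t25.95 tcp [-0.053  -0.      0.0151] f [ 0.38 -0.37  3.16] op 0.0381 g 40.8
-0.053 (np.float64(1.3194660484933574), np.float64(0.087325219554085), np.float64(4.523066093960665))
-0.05285 [ 0.23 -0.14 -0.96] [-0.0534 -0.      0.0154]
-0.05270 [-0.82  0.06 -0.6 ] [-0.053   0.      0.0156]
-0.05255 [-2.3   0.13 -0.88] [-0.0529 -0.      0.0155]
-0.05240 [-4.25 -0.3  -0.61] [-0.0529 -0.      0.0155]
-0.05225 [-5.19 -0.19 -0.79] [-0.0529 -0.      0.0154]
-0.05210 [-5.25 -0.27 -0.17] [-0.0529 -0.      0.0153]
-0.05195 [-5.4  -0.62  0.19] [-0.0529 -0.      0.0153]
-0.05180 [-6.02 -0.4   0.01] [-0.0529 -0.      0.0152]
(np.float64(-6.373800443984306), np.float64(0.027587377491206818), np.float64(-0.028632472627373708))
end t30.26 tcp [-0.0529  0.      0.0152] f [-5.74 -0.67  0.23] op 0.0382 g 40.4
```

Run:
```python
from h import *
z=.0157; DZ=np.array([0,0,-.0165])
move_l(fx(-.0516,0,z),feed=.005); hold(.6); st("push")
gripper_to(.05); hold(.1); st("rel")
move_l(fx(-.0525,0,.10),feed=.15)
move_l(fx(-.0525,0,.16),feed=.2); grab("wrist","w6")
movep(knob(1.45)+[0,0,.05],RT); gripper_to(.055)
hit=move_l(knob(1.45)+DZ,feed=.08,max_force=8); st("knob %s"%hit)
```

```text
push t31.11 tcp [-0.0529 -0.      0.0152] f [-7.34 -0.3   0.11] op 0.0381 g 40.4
rel t31.48 tcp [-0.0505  0.      0.0163] f [-0.26  0.03  0.09] op 0.0504 g 0.0
knob False t34.48 tcp [0.0782 0.     0.0908] f [-1.27 -0.69 -0.27] op 0.0549 g 0.0
```

View pics/w6.png

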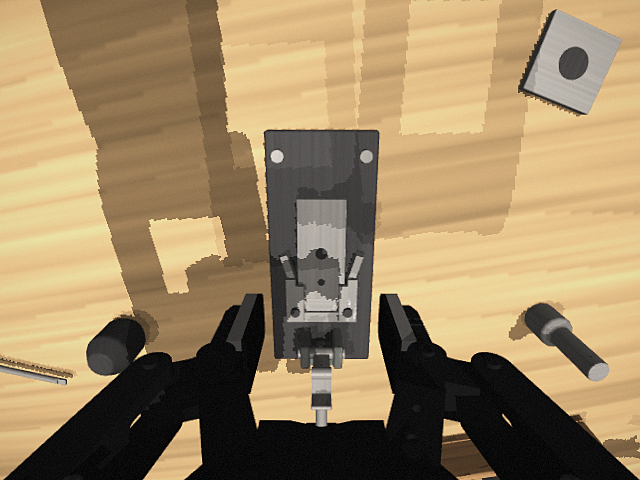

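The gauge sits straight in the channel, with its blunt end at (297..347, 200) and its nose under the lips near (321,310). The clip stands up at (321,390). Next I'll lower the clip.

Run:
```python
from h import *
DZ=np.array([0,0,-.0165])
gripper_to(0,f_grip=40); hold(.2); st("grip")
for p in np.r_[np.linspace(1.45,.2,11)[1:],.14]:
    move_l(knob(p)+DZ,feed=.04); st("%.2f"%p)
hit=move_l(knob(.06)+DZ,feed=.012,max_force=9); hold(.2); st("seat %s"%hit)
```

```text
grip t35.08 tcp [ 0.0781 -0.0001  0.091 ] f [-1.25 -0.7   5.95] op 0.0210 g 39.7
1.32 t35.45 tcp [ 0.0711 -0.0001  0.0924] f [ 7.6  -0.21 -2.61] op 0.0208 g 39.3
1.20 t35.83 tcp [ 0.0621 -0.      0.0932] f [ 6.88 -0.09 -1.  ] op 0.0212 g 39.4
1.07 t36.20 tcp [ 0.0534 -0.      0.093 ] f [ 7.69  0.6  -0.13] op 0.0212 g 39.7
0.95 t36.58 tcp [ 0.0444 -0.      0.0918] f [ 6.38 -0.11  4.04] op 0.0211 g 39.9
0.82 t36.95 tcp [ 0.0358 -0.      0.0894] f [ 4.34 -0.12  6.38] op 0.0212 g 40.1
0.70 t37.33 tcp [0.0271 0.     0.0857] f [ 0.08 -0.5  10.12] op 0.0212 g 40.8
0.57 t37.70 tcp [0.0182 0.     0.0803] f [-1.92  0.38 11.78] op 0.0213 g 42.0
0.45 t38.08 tcp [0.0101 0.     0.0736] f [-4.64 -1.1   9.55] op 0.0211 g 43.4
0.32 t38.45 tcp [0.0031 0.     0.066 ] f [-4.63 -0.85  5.52] op 0.0205 g 44.8
0.20 t38.83 tcp [-0.0025  0.      0.0581] f [-5.18 -0.17  3.87] op 0.0213 g 46.2
0.14 t39.08 tcp [-0.0047  0.      0.0544] f [-4.78 -0.28  4.31] op 0.0213 g 47.0
seat False t39.92 tcp [-0.0073  0.      0.0491] f [-5.93  0.23  2.67] op 0.0215 g 47.7
```

Run:
```python
from h import *
DZ=np.array([0,0,-.0165])
for p in(.04,.02,0,-.02,-.04):
    hit=move_l(knob(p)+DZ,feed=.01,max_force=8); hold(.15); o=st("%.2f %s"%(p,hit))
    if hit or o["ft_force"][2]>12: break
```

```text
0.04 False t40.36 tcp [-0.0079  0.      0.0477] f [-5.97  0.76  2.21] op 0.0212 g 47.8
0.02 False t40.80 tcp [-0.0085  0.      0.0463] f [-6.36  0.4   2.4 ] op 0.0213 g 47.9
0.00 False t41.24 tcp [-0.009   0.0001  0.0452] f [-6.62 -1.25  3.77] op 0.0210 g 48.3
-0.02 True t41.60 tcp [-0.009   0.      0.0451] f [-2.13 -0.16  5.08] op 0.0214 g 48.5
```

Run:
```python
from h import *
gripper_to(.05); hold(.1); st("rel")
o=observe()["eef_pos"]; move_l(np.r_[o[:2],.10],feed=.1); move_l(fx(-.03,0,.16),feed=.2,rotation=RT); hold(.2); st()
c,im,d=grab("wrist","w7")
cv2.imwrite("pics/w7c.png",im[:,:,::-1])
cs,ims,ds=grab("scene","s7"); cv2.imwrite("pics/s7c.png",cv2.resize(ims[220:330,290:390,::-1],None,fx=5,fy=5,interpolation=cv2.INTER_CUBIC))
```

```text
rel t42.09 tcp [-0.0106 -0.      0.0438] f [0.1  0.41 0.46] op 0.0500 g 0.0
 t43.47 tcp [-3.090e-02 -1.000e-04  1.582e-01] f [ 0.12 -0.71  0.35] op 0.0498 g 0.0
```

View pics/w7c.png

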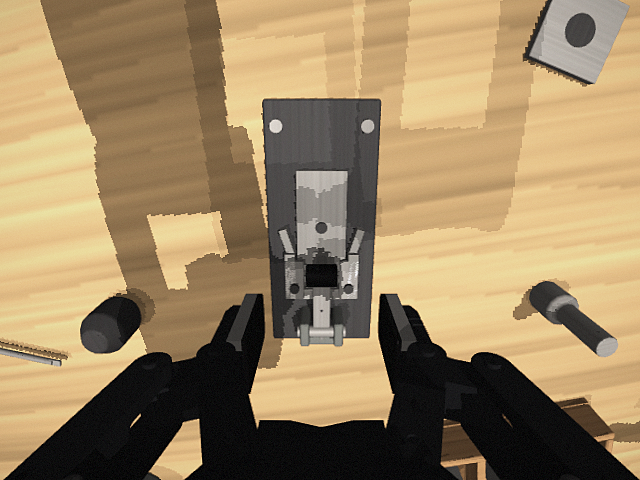

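View pics/s7c.png

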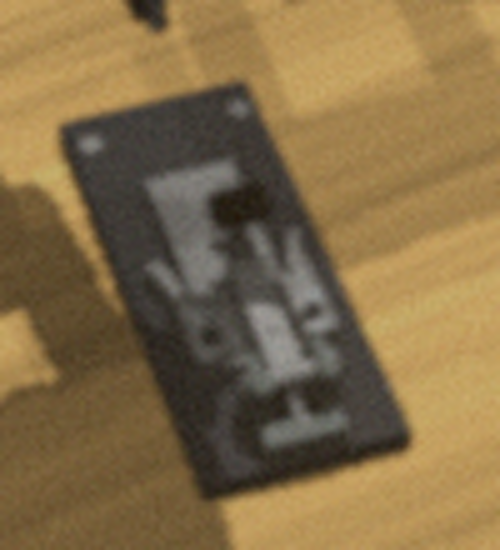

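The clip is down, with its knob at (321,276). The gauge is still straight, its blunt end at (295..347, 171). I'll compare the gauge's position with the w6 view and check the knob height.

Run:
```python
from h import *
for f,r0 in(("w6",185),("w7",156)):
    c,im,d=load(f); g=cv2.cvtColor(im,cv2.COLOR_RGB2GRAY).astype(float)
    col=g[r0:r0+30,302:342].mean(1); e=r0+np.argmax(np.diff(col))+.5
    print(f,e,rel(plane(c,[[322,e]],.020)[0]))
c,im,d=load("w7")
kd=d[268:285,310:333]; print("knob depth",np.percentile(kd,[5,50]))
o,r=rays(c,[[321,276]]); print(rel(o+r[0]*np.percentile(kd,50)), rel(o+r[0]*np.percentile(kd,5)))
for px in([322,200],[285,200]): 
    o,r=rays(c,[px]); print(px,rel(o+r[0]*d[px[1],px[0]]))
c,im,d=load("w2"); kd=d[243:259,312:336]; o,r=rays(c,[[324,251]]); print("shut",rel(o+r[0]*np.median(kd)))
```

```text
w6 199.5 [-0.0714  0.0003  0.02  ]
w7 170.5 [-0.0716  0.0003  0.02  ]
knob depth [0.2467294  0.24819142]
[-0.0078 -0.0004  0.0745] [-0.0085 -0.0004  0.0758]
[322, 200] [-0.0485  0.0003  0.0207]
[285, 200] [-0.0467 -0.0297  0.0128]
shut [-0.0104 -0.0004  0.0691]
```

```bash
python3 -c "
from plant import *
print(job_done(), observe()['time_s'])"
```

```text
the job is handed in; nothing more can be done
the job is handed in; nothing more can be done
```

I handed the job in at about 43.5 s of the 72 s allowed. The gauge is home against its end stop (about 7 N at the wrist, held for 0.6 s), the clip was lowered onto it without snapping and let go, and the arm is clear; the judge's verdict was not reported back.

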